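# Right the fallen tube rack and push it home

## Robot

A 6-joint arm with a two-finger parallel gripper is mounted at the origin on the work surface. World frame = base frame: x ahead of the robot, y to its left, z up, the work surface at z = 0. Lengths are in mm, angles in rad, forces in N, time in s.
With the tool pointing down it reaches from about 425 to 950 mm from the base axis. Payload 14.7 kg.
Tool frame: the origin (TCP) lies on the centre line of the jaws, within the pads' length; the fingertips stand 14 mm ahead of it and the grasp point (between the pads) lies 5 mm behind it; z points along the fingers, y is the line along which they close (so a half turn about z gives the same grasp; the last joint's range is limited). The gripper opens to 85 mm and grips with 20 to 120 N. Pads are 22 mm wide; open, the fingers measure 114 mm over their backs; the gripper's body (76 mm by 85 mm) begins 54 mm behind the grasp point. The pads swing forward as they close: fully open they stand 13 mm farther back than shut.
Start: joints at [1.302, 0.48, 1.596, -0, 1.065, -0.047], TCP at [142.966, 634.076, 245.297] pointing down, gripper open.
Joint ranges: [-2.75, 2.75], [-0.82, 2.05], [0.23, 2.67], [-1.56, 4.7], [0.09, 2.69], [-2.92, 2.92]. Speed limits (rad/s): [1.89, 1.89, 2.39, 3.01, 3.01, 3.01].

## Interface

Orientations are given as a unit quaternion [x, y, z, w].
In Python, from cell import read_state, optics, hand_in gives the robot as it stands.
- The arm moves only by the shell command python3 -m handwheel 'ROWS' [FORCE]. ROWS is JSON, a list of rows, each a list of 7 numbers: the turn, a rotation vector about the tool's x, y, z in degrees, then the shift along the tool's x, y, z in m, then the finger opening in m, from 0 to 0.0854. A call has 1 to 20 rows; each row shifts and turns the commanded pose from where the row before left it, along the tool's axes as they then stand; what a row does not reach is not made up. A row lasts 1/10 s, in which the tool goes at most 50 mm and 8.59 degrees, less where a joint would pass 70% of its speed; a pose out of reach is approached as far as the arm can. A call with a gripper value outside its range is refused whole. The fingers move at their own pace and stop on an object; FORCE is the grip in N (left out, the last holds). Time passes only in rows, so rows that do not move let the fingers close. It gives the time, the measured TCP pose, the force, the opening and the grip force at its end, in the units of the state.
- read_state(): the state, without advancing time (a new reading comes with each control period).
- optics.read_camera(name): name is "scene" or "side" or "wrist"; returns a dict with "image" (384x512x3 uint8, red, green, blue), "vfov" (degrees; the focal length in pixels is half the picture's height over the tangent of half this angle, whatever the lens; pixels are square), "cx", "cy" (the principal point, pixels), "distortion" ([k1, k2, p1, p2, k3] as OpenCV has them; the pictures are not rectified), "pose" (4x4, takes a point from camera to world coordinates); the wrist camera has in their place "T_tool_cam" (4x4, takes a point from camera to tool coordinates, whose origin is the TCP and whose axes are the flange's). Camera axes: x right, y down, z forward; pixel columns grow to the right and rows downward; lengths in mm; the calibration is good to about 2 mm. A picture is of the moment at which its call begins: read the wrist's pose just before it. There is no depth.
- hand_in(): hands the job in; it is judged then, once.
The state is a dict: "t": time; "joint_positions": joint angles; "qd": joint speeds; "joint_torque": joint torques, N m; "tcp_pos": TCP position; "ee_rot": TCP orientation; "ft_force": force on the tool from outside, world axes, zero at the start; "wrist_torque": the same for the moment, N m; "finger_gap": finger opening in mm; "finger_force": force on a finger pad.
Only numpy, scipy, OpenCV 4.12 (cv2) and the standard library are available. Lean on these libraries where they do the work, as an engineer would, in place of code of your own. Each camera call takes 0.05 s, during which the arm holds its last target. There are 200 camera calls.

## Task

The empty white tube rack has fallen on its long side in front of the sample loader. Without picking it up, push it over so that it stands the right way up, tube holes on top, then push it along the bench until its long side sits flush against the front face of the loader, not sticking out past either end. Leave everything else on the bench where it is, and take the hand away.

Things in the scene. Friction and masses are not known exactly. Their poses are not given: they have to be found in the camera images.
- rack: White empty tube rack, 200 x 96 x 54 mm (54 tall when righted), about 0.25 kg; top: grid of square holes; underside: plain; walls with slots. Starts lying on a long side, 96 high, holes towards the robot, underside towards the loader. Origin: its middle. Axes: x out of the underside (down when righted), y along its length, z out of the side uppermost at the start (towards the loader once righted).
- loader: Sample loader, fixed: low cream housing with dark cover, 320 wide, 160 deep, 90 mm high; its upright front face (72 mm high) looks towards the robot. Origin: bench level, middle of the front face. Axes: x level, into the loader, away from the robot; y along the front face; z up. The bench before it is flat.
- edge_a (a point): point on the rack: middle of the long edge between its underside and the long side uppermost at the start
- edge_b (a point): point on the rack: middle of the long edge between its underside and the long side it lies on at the start (it tips over this edge: a level push on the upper fifth of the holed face tips it without sliding, and past about 30 degrees it goes over by itself)
- edge_c (a point): point on the rack: middle of the long edge between its holed top and the long side uppermost at the start
- edge_d (a point): point on the rack: middle of the long edge between its holed top and the long side it lies on at the start
- amber_jar: Bystander: amber glass jar with a screw lid, 48 dia x 85 mm. Origin: centre of its underside.
- reagent: Bystander: white bottle with a blue cap, 52 dia x 120 mm. Origin: centre of its underside.
- vial: Bystander: small glass vial with a black cap, 32 dia x 55 mm. Origin: centre of its underside.
- beaker: Bystander: glass beaker, 64 dia x 85 mm. Origin: centre of its underside.
- tip_box: Bystander: grey box of yellow pipette tips, 85 x 120 x 55 high mm. Origin: centre of its underside.
- timer: Bystander: flat white timer, 60 x 60 x 22 mm. Origin: centre of its underside.
- sample_pot: Bystander: clear pot with a white lid, 44 dia x 60 mm. Origin: centre of its underside.

How it is judged:
By the outcome, as a careful person would: the job done as asked, in the order asked, and still so for the second after the job is handed in, with the robot touching nothing.
It also fails if it takes over 42 s, if anything falls off the work surface, if the arm or the gripper's body presses on something with over 40 N, if the wrist force passes 120 N, or if a joint passes its speed limit or range.

## Working session

There is one attempt and no reset: what is moved stays moved. The work goes in short steps, Python scripts to look and compute and a shell command to move; the robot and the scene stay as the last step left them, time stands still between calls to the robot, and variables do not carry over. Pictures are saved under pics/ and viewed, at most 10 in all, crops included, and the job is handed in when it is done.

```bash
mkdir -p pics; cat > h.py <<'E'
import numpy as np,cv2
from cell import read_state,optics,hand_in
from scipy.spatial.transform import Rotation as R
def snap(n,f):
    s=read_state(); c=optics.read_camera(n); cv2.imwrite('pics/'+f,c['image'][:,:,::-1])
    if 'pose' not in c:
        T=np.eye(4);T[:3,:3]=R.from_quat(s['ee_rot']).as_matrix();T[:3,3]=s['tcp_pos'];c['pose']=T@np.array(c['T_tool_cam'])
    c.update(n=n); np.save('pics/'+f[:-4]+'.npy',{k:v for k,v in c.items() if k!='image'},allow_pickle=True)
    return c
def load(f): return np.load('pics/'+f+'.npy',allow_pickle=True).item()
def K(c):
    f=192/np.tan(np.radians(c['vfov'])/2); return np.array([[f,0,c['cx']],[0,f,c['cy']],[0,0,1.]])
def hit(c,px,z):
    u=cv2.undistortPoints(np.array(px,float).reshape(-1,1,2),K(c),np.array(c['distortion'],float))[:,0]
    P=np.array(c['pose']); d=np.c_[u,np.ones(len(u))]@P[:3,:3].T; o=P[:3,3]
    return o+d*((z-o[2])/d[:,2])[:,None]
def proj(c,pts):
    P=np.linalg.inv(np.array(c['pose'])); q=np.array(pts,float)@P[:3,:3].T+P[:3,3]
    return cv2.projectPoints(q,np.zeros(3),np.zeros(3),K(c),np.array(c['distortion'],float))[0][:,0]
E
python3 - <<'E'
from h import *
for n in('scene','side'):
    c=snap(n,n+'0.png'); print(n,np.round(c['pose'],3).tolist(),c['vfov'])
s=read_state(); print(s['t'],s['ee_rot'],s['ft_force'],R.from_quat(s['ee_rot']).as_matrix().round(3))
E
```

```text
scene [[-0.381, 0.584, -0.717, 1307.713], [0.925, 0.243, -0.293, 312.12], [0.003, -0.775, -0.632, 739.236], [0.0, 0.0, 0.0, 1.0]] 45.60446643506181
side [[0.724, -0.414, 0.552, 58.236], [-0.69, -0.451, 0.567, -522.895], [0.014, -0.791, -0.612, 658.073], [0.0, 0.0, 0.0, 1.0]] 51.388919801277865
0.1 [ 1.10677902e-01  9.93856203e-01 -4.92360221e-04 -8.99601575e-05] [-0.4528139  -0.23522856  0.25396242] [[-0.976  0.22  -0.   ]
 [ 0.22   0.976 -0.001]
 [ 0.    -0.001 -1.   ]]
```

View pics/scene0.png

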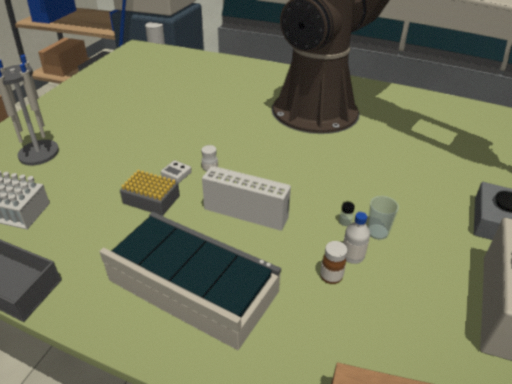

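View pics/side0.png

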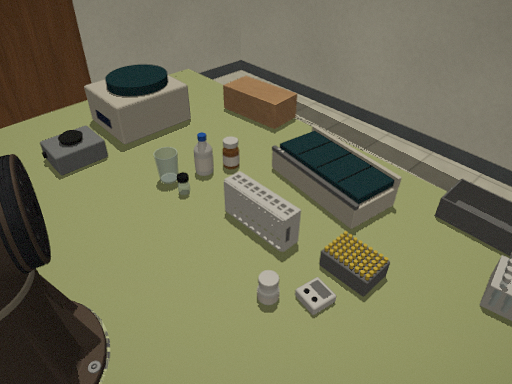

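The scene view shows the rack around (245,195) and the loader around (190,275). The side view shows the rack around (260,210) and the loader around (335,175). I'll zoom in to get the corners.

```bash
python3 - <<'E'
import cv2,numpy as np
a=cv2.imread('pics/scene0.png')[150:340,100:300];b=cv2.imread('pics/side0.png')[120:310,210:410]
f=lambda i:cv2.resize(i,None,fx=3.0,fy=3.0,interpolation=cv2.INTER_CUBIC)
for n,i in(('za',a),('zb',b)): cv2.imwrite(f'pics/{n}.png',cv2.resize(i,(800,600) if 0 else (600,570),interpolation=cv2.INTER_CUBIC))
E
```

```text
(no output)
```

View pics/za.png

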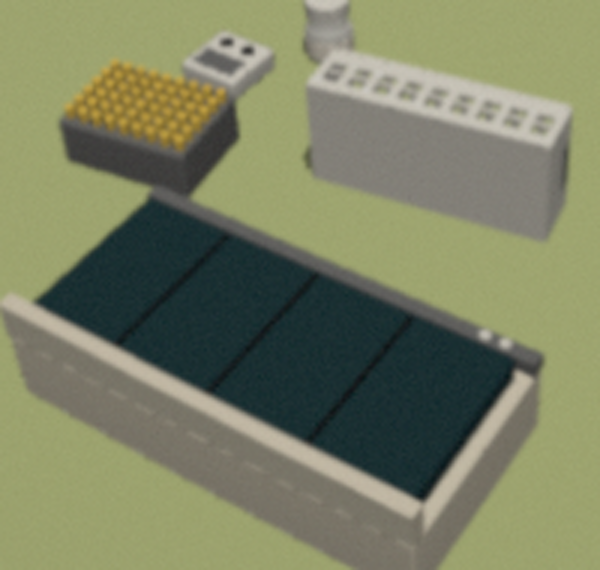

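View pics/zb.png

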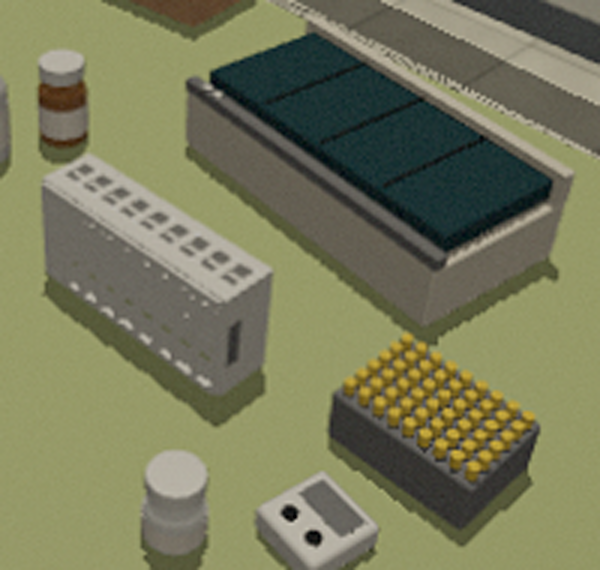

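```bash
cat > fit.py <<'E'
from h import *
from scipy.optimize import least_squares
def box(p,L,W,H): # x,y of middle, yaw; local x away
    c,s=np.cos(p[2]),np.sin(p[2])
    return lambda l:np.array([[p[0]+c*a-s*b,p[1]+s*a+c*b,z] for a,b,z in l])
def fit(obs,p0,off=None):
    def r(p):
        B=box(p,0,0,0); return np.concatenate([(proj(c,B(l))-px).ravel() for c,l,px in obs])
    s=least_squares(r,p0,loss='soft_l1'); print(s.x.round(3),np.degrees(s.x[2]).round(2)); print(r(s.x).round(1)); return s.x
E
cat > m1.py <<'E'
from fit import *
A,B=load('scene0'),load('side0')
za=lambda l:np.array(l)/3+[100,150]; zb=lambda l:np.array(l)/3+[210,120]
print('rack top side',hit(B,zb([(88,152),(272,268),(222,303),(42,180)]),96).round(0).tolist())
print('rack top scene',hit(A,za([(325,50),(572,105),(552,148),(308,82)]),96).round(0).tolist())
print('loader foot side',hit(B,zb([(188,152),(425,325)]),0).round(0).tolist())
# y+ is left seen from robot; side view: far-left = +y end
x,y=27,100
rack=fit([(B,[(x,y,96),(x,-y,96),(-x,-y,96),(-x,y,96),(-x,y,0),(-x,-y,0),(x,-y,0)],zb([(88,152),(272,268),(222,303),(42,180),(45,283),(215,393),(265,370)])),
 (A,[(-x,-y,96),(-x,y,96),(x,y,96),(x,-y,96),(x,-y,0),(x,y,0)],za([(325,50),(572,105),(552,148),(308,82),(312,178),(547,240)]))],[600,100,0.])
ld=fit([(B,[(0,160,0),(0,-160,0),(160,-160,0)],zb([(188,152),(425,325),(552,268)])),(A,[(160,160,0)],za([(437,590)]))],[750,100,0.])
for n,c,pt in(('tipbox',A,za([(62,140),(185,192),(238,138)])),):print(n,hit(c,pt,20).round(0).tolist())
print('tipbox foot',hit(B,zb([(332,428),(463,525),(530,475)]),0).round(0).tolist())
print('timer',hit(B,zb([(262,535),(320,475),(378,525)]),22).round(0).tolist())
print('amber foot',hit(B,zb([(63,150)]),0).round(0).tolist(),'pot lid',hit(B,zb([(176,480)]),60).round(0))
print('vial',hit(B,[(184,192)],0).round(0),'reag',hit(B,[(204,174)],0).round(0),'beak',hit(B,[(168,181)],0).round(0))
print('rack in loader frame',R.from_euler('z',-ld[2]).apply([*(rack-ld)[:2],0]).round(1),np.degrees(rack[2]-ld[2]))
E
python3 m1.py
```

```text
rack top side [[578.0, 86.0, 96.0], [580.0, -113.0, 96.0], [527.0, -115.0, 96.0], [526.0, 81.0, 96.0]]
rack top scene [[533.0, -118.0, 96.0], [524.0, 86.0, 96.0], [578.0, 88.0, 96.0], [575.0, -112.0, 96.0]]
loader foot side [[738.0, 125.0, 0.0], [708.0, -175.0, 0.0]]
[552.216 -14.212   6.299] 360.92
[-0.4  0.1  0.3 -0.   0.  -0.1 -1.9 -0.3 -1.2 -3.9  0.2  1.7 -0.6 -2.6
  2.5 -1.  -0.1 -0.2 -1.  -0.3 -1.9  1.1 -0.5  0.2 -1.2  0.7]
[ 718.076  -19.412 -188.578] -10804.73
[-5.2 -1.3  0.8  1.4 -1.4 -5.9 -1.4 -0.1]
tipbox [[637.0, -315.0, 20.0], [653.0, -186.0, 20.0], [579.0, -180.0, 20.0]]
tipbox foot [[568.0, -194.0, 0.0], [565.0, -311.0, 0.0], [636.0, -319.0, 0.0]]
timer [[446.0, -233.0, 22.0], [512.0, -226.0, 22.0], [507.0, -279.0, 22.0]]
amber foot [[652.0, 208.0, 0.0]] pot lid [[ 415. -184.   60.]]
vial [[493. 215.   0.]] reag [[583. 245.   0.]] beak [[489. 286.   0.]]
rack in loader frame [-165.7   -8.5    0. ] 11165.644363295445
```

```bash
cat > m2.py <<'E'
from fit import *
A,B=load('scene0'),load('side0')
za=lambda l:np.array(l)/3+[100,150]; zb=lambda l:np.array(l)/3+[210,120]
for z in(70,76,82,90): print(z,'scene',hit(A,za([(155,187),(542,358)]),z).round(0).tolist(),'side',hit(B,zb([(443,265),(190,78)]),z).round(0).tolist())
print('rear top scene',hit(A,za([(5,298),(420,515)]),90).round(0).tolist(),'side',hit(B,zb([(572,175),(305,25)]),90).round(0).tolist())
print('foot right, rear-right',hit(B,zb([(425,325),(552,268)]),0).round(0).tolist(),hit(A,za([(30,390),(437,590),(538,425)]),0).round(0).tolist())
print('side bars low edge',hit(B,zb([(437,270),(190,95)]),72).round(0).tolist())
E
python3 m2.py
```

```text
70 scene [[702.0, -175.0, 70.0], [748.0, 143.0, 70.0]] side [[703.0, -181.0, 70.0], [752.0, 140.0, 70.0]]
76 scene [[708.0, -171.0, 76.0], [753.0, 144.0, 76.0]] side [[697.0, -185.0, 76.0], [745.0, 133.0, 76.0]]
82 scene [[713.0, -166.0, 82.0], [758.0, 146.0, 82.0]] side [[690.0, -188.0, 82.0], [738.0, 127.0, 82.0]]
90 scene [[720.0, -161.0, 90.0], [764.0, 148.0, 90.0]] side [[681.0, -193.0, 90.0], [729.0, 118.0, 90.0]]
rear top scene [[854.0, -194.0, 90.0], [900.0, 124.0, 90.0]] side [[854.0, -199.0, 90.0], [881.0, 112.0, 90.0]]
foot right, rear-right [[708.0, -175.0, 0.0], [846.0, -207.0, 0.0]] [[857.0, -194.0, 0.0], [890.0, 129.0, 0.0], [746.0, 143.0, 0.0]]
side bars low edge [[693.0, -183.0, 72.0], [729.0, 117.0, 72.0]]
```

The rack is at about (552,-14) with yaw +1°. The loader's front middle is at about (726,-18) with yaw -8.2°. Both agree with the given sizes. Moving behind the rack now.

```bash
python3 -m handwheel '[[0,0,0,-0.0333,-0.0216,0,0.085],[0,0,0,-0.0333,-0.0216,0,0.085],[0,0,0,-0.0333,-0.0216,0,0.085],[0,0,0,-0.0333,-0.0216,0,0.085],[0,0,0,-0.0333,-0.0216,0,0.085],[0,0,0,-0.0333,-0.0216,0,0.085],[0,0,0,-0.0333,-0.0216,0,0.085],[0,0,0,-0.0333,-0.0216,0,0.085],[0,0,0,-0.0333,-0.0216,0,0.085],[0,0,0,-0.0333,-0.0216,0,0.085],[0,0,-6.35,0,0,0,0.085],[0,0,-6.35,0,0,0,0.085],[0,0,0,0,0,0,0.085]]'
```

```text
t: 1.4
tcp_pos: [420.4, 349.7, 245.1]
ee_rot: [-0.001, 1.0, -0.0, -0.0]
ft_force: [0.9, 0.3, 0.6]
finger_gap: 85.3
finger_force: 0.0
```

```bash
python3 -m handwheel '[[0,0,0,-0.0055,-0.0404,0,0.085],[0,0,0,-0.0055,-0.0404,0,0.085],[0,0,0,-0.0055,-0.0404,0,0.085],[0,0,0,-0.0055,-0.0404,0,0.085],[0,0,0,-0.0055,-0.0404,0,0.085],[0,0,0,-0.0055,-0.0404,0,0.085],[0,0,0,-0.0055,-0.0404,0,0.085],[0,0,0,-0.0055,-0.0404,0,0.085],[0,0,0,-0.0055,-0.0404,0,0.085],[0,0,0,0,0,0.038,0.085],[0,0,0,0,0,0.038,0.085],[0,0,0,0,0,0.038,0.085],[0,0,0,0,0,0.038,0.085],[0,0,0,0,0,0,0.085]]' && python3 -c "
from h import *
snap('side','side1.png');i=cv2.imread('pics/side1.png')[110:310,150:410];cv2.imwrite('pics/z1.png',cv2.resize(i,(780,600),interpolation=cv2.INTER_CUBIC))"
```

```text
t: 2.8
tcp_pos: [466.9, -13.0, 89.8]
ee_rot: [0.001, 1.0, 0.0, -0.004]
ft_force: [0.4, -0.7, 0.7]
finger_gap: 85.0
finger_force: 0.0
```

View pics/z1.png

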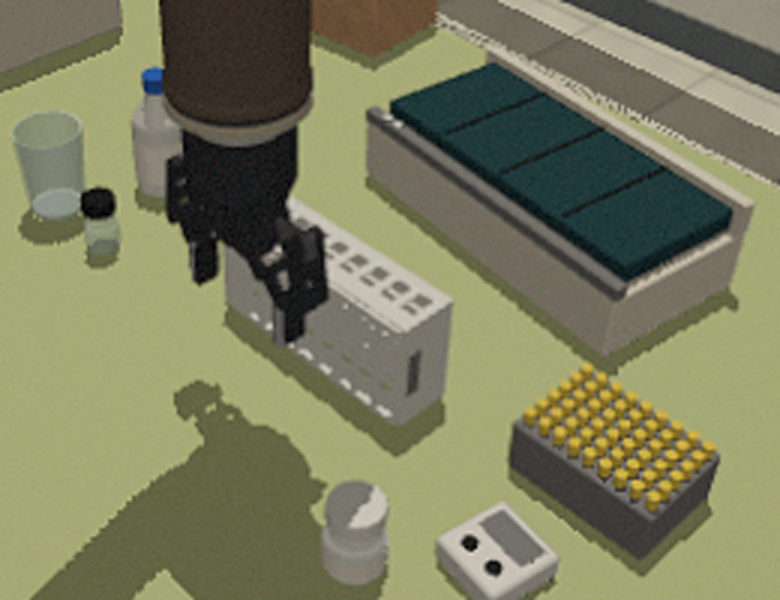

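The hand is behind the rack, with the near fingertip at crop (290,340), which is image pixel (246.7,223.3). Checking its height.

```bash
python3 -c "
from h import *
c=load('side1')
for z in(65,75,85,90):print(z,proj(c,[[467,-63,z],[467,-56,z]]).round(1).tolist())"
```

```text
65 [[246.3, 232.6], [244.1, 230.9]]
75 [[246.3, 229.2], [244.1, 227.5]]
85 [[246.3, 225.7], [244.0, 224.0]]
90 [[246.2, 223.9], [244.0, 222.3]]
```

```bash
python3 -m handwheel '[[0,0,0,0,0,0.006,0.085],[0,0,0,-0.015,0,0,0.085],[0,0,0,-0.015,0,0,0.085],[0,0,0,-0.008,0,0,0.085],[0,0,0,-0.008,0,0,0.085],[0,0,0,-0.008,0,0,0.085],[0,0,0,-0.006,0,0,0.085],[0,0,0,-0.006,0,0,0.085],[0,0,0,-0.006,0,0,0.085],[0,0,0,-0.006,0,0,0.085],[0,0,0,0,0,0,0.085]]' && python3 -c "
from h import *
snap('side','side2.png');i=cv2.imread('pics/side2.png')[110:310,150:410];cv2.imwrite('pics/z2.png',cv2.resize(i,(780,600),interpolation=cv2.INTER_CUBIC))"
```

```text
t: 3.95
tcp_pos: [548.7, -13.6, 87.3]
ee_rot: [0.0, 1.0, -0.0, 0.0]
ft_force: [0.7, -0.2, -0.5]
finger_gap: 85.0
finger_force: 0.0
```

View pics/z2.png

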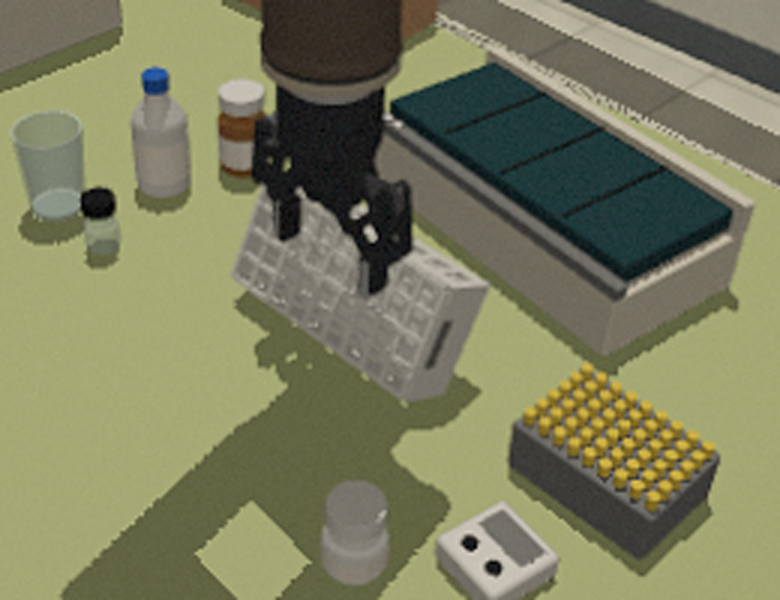

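The rack is tipping over its far lower edge, at about 25° now. I'll push it over centre.

```bash
python3 -m handwheel '[[0,0,0,-0.005,0,0,0.085],[0,0,0,-0.005,0,0,0.085],[0,0,0,-0.005,0,0,0.085],[0,0,0,-0.005,0,0,0.085],[0,0,0,0,0,0,0.085],[0,0,0,0,0,0,0.085],[0,0,0,0,0,0,0.085],[0,0,0,0,0,0,0.085],[0,0,0,0.015,0,0,0.085],[0,0,0,0.03,0,0,0.085],[0,0,0,0.03,0,0,0.085],[0,0,0,0.03,0,0,0.085],[0,0,0,0,0,0,0.085]]' && python3 -c "
from h import *
snap('side','side3.png');snap('scene','scene3.png')
i=cv2.imread('pics/side3.png')[130:310,200:400];j=cv2.imread('pics/scene3.png')[150:330,120:320]
cv2.imwrite('pics/z3.png',np.hstack([cv2.resize(k,(400,360),interpolation=cv2.INTER_CUBIC) for k in(i,j)]))"
```

```text
t: 5.3
tcp_pos: [458.1, -13.2, 87.1]
ee_rot: [0.0, 1.0, 0.0, -0.002]
ft_force: [-0.1, -0.5, 0.4]
finger_gap: 84.8
finger_force: 0.0
```

View pics/z3.png

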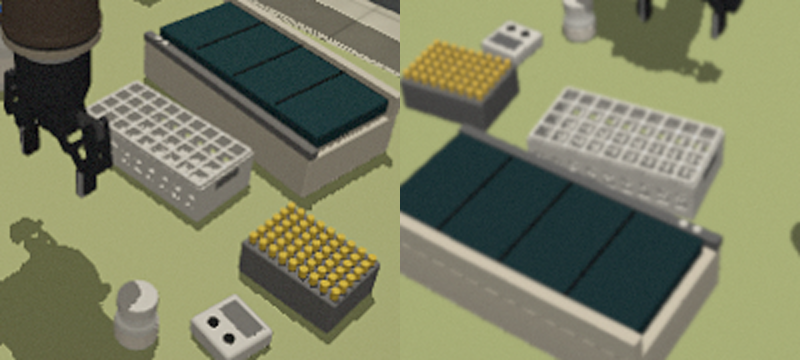

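The rack stands upright with its holes on top. In the side crop its near-right top corner is at (205,185). In the scene crop its top corners are at (570,88), (723,127), (697,178) and (530,135).

```bash
python3 - <<'E'
from fit import *
A,B=load('scene3'),load('side3')
za=lambda l:np.array(l)/2+[120,150]; zb=lambda l:np.array(l)/2+[200,130]
print(hit(A,za([(170,88),(323,127),(297,180),(130,135)]),54).round(0).tolist(),hit(B,zb([(196,188),(252,150)]),54).round(0).tolist(),hit(B,zb([(201,224),(248,186)]),0).round(0).tolist())
x,y=48,100
r=fit([(A,[(-x,-y,54),(-x,y,54),(x,y,54),(x,-y,54)],za([(170,88),(323,127),(297,180),(130,135)])),(B,[(-x,-y,54),(x,-y,54),(-x,-y,0),(x,-y,0)],zb([(196,188),(252,150),(201,224),(248,186)]))],[625,-14,0.])
E
```

```text
[[583.0, -105.0, 54.0], [579.0, 85.0, 54.0], [668.0, 88.0, 54.0], [674.0, -108.0, 54.0]] [[577.0, -112.0, 54.0], [675.0, -113.0, 54.0]] [[583.0, -121.0, 0.0], [673.0, -117.0, 0.0]]
[ 6.24763e+02 -1.31900e+01  1.90000e-02] 1.07
[-2.7 -2.1  0.9 -0.9 -0.5  1.  -1.7 -0.2  0.9  0.1 -0.5 -0.  -3.3 -0.7
 -1.  -1.2]
```

```bash
python3 -m handwheel '[[0,0,0,-0.04,0.014,0,0.085],[0,0,8.25,0,0,0,0.085],[0,0,0,0,0,0.03,0.085],[0,0,0,0,0,0.03,0.085],[0,0,0,0,0,0.009,0.085],[0,0,0,0,0,0,0.085]]' && python3 -m handwheel '[[0,0,0,-0.012,0,0,0.085],[0,0,0,-0.012,0,0,0.085],[0,0,0,-0.012,0,0,0.085],[0,0,0,-0.012,0,0,0.085],[0,0,0,-0.006,0,0,0.085],[0,0,0,-0.006,0,0,0.085],[0,0,0,-0.006,0,0,0.085],[0,0,0,-0.006,0,0,0.085],[0,0,0,-0.006,0,0,0.085],[0,0,0,-0.006,0,0,0.085],[0,0,0,-0.006,0,0,0.085],[0,0,0,-0.006,0,0,0.085],[0,0,0,0,0,0,0.085]]' && python3 -c "
from h import *
snap('side','side4.png');snap('scene','scene4.png')
i=cv2.imread('pics/side4.png')[130:310,200:400];j=cv2.imread('pics/scene4.png')[150:330,120:320]
cv2.imwrite('pics/z4.png',np.hstack([cv2.resize(k,(400,360),interpolation=cv2.INTER_CUBIC) for k in(i,j)]))"
```

```text
t: 6.0
tcp_pos: [502.5, 0.6, 17.3]
ee_rot: [0.072, 0.997, -0.0, -0.001]
ft_force: [0.3, 0.8, 0.2]
finger_gap: 85.4
finger_force: 0.0
t: 7.3
tcp_pos: [598.9, -13.5, 18.4]
ee_rot: [0.072, 0.997, -0.0, 0.001]
ft_force: [0.1, -0.2, 0.2]
finger_gap: 85.1
finger_force: 0.0
```

View pics/z4.png

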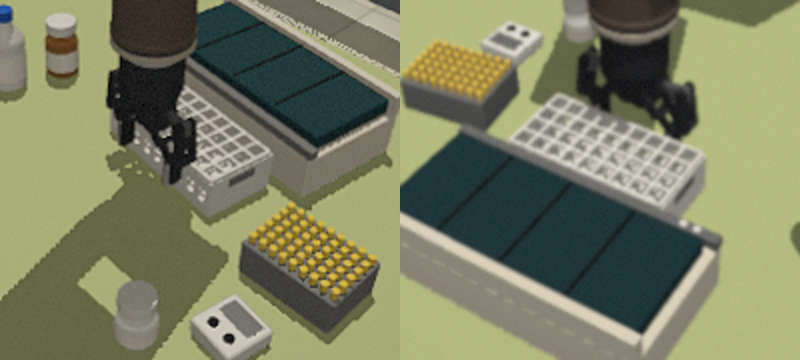

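The rack is aligned with the loader and about 15-20 mm short of it. I'll close the gap in small steps and watch the force.

```bash
python3 -m handwheel '[[0,0,0,-0.005,0,0,0.085],[0,0,0,-0.005,0,0,0.085],[0,0,0,-0.003,0,0,0.085]]'; python3 -m handwheel '[[0,0,0,-0.0015,0,0,0.085],[0,0,0,-0.0015,0,0,0.085]]'
```

```text
t: 7.7
tcp_pos: [611.2, -15.2, 18.3]
ee_rot: [0.072, 0.997, -0.0, 0.0]
ft_force: [-1.5, 0.1, 2.1]
finger_gap: 85.1
finger_force: 1.2
t: 7.9
tcp_pos: [613.5, -15.6, 18.3]
ee_rot: [0.072, 0.997, -0.0, -0.0]
ft_force: [-2.6, 0.2, 2.0]
finger_gap: 85.3
finger_force: 1.3
```

```bash
python3 -m handwheel '[[0,0,0,-0.001,0,0,0.085],[0,0,0,-0.001,0,0,0.085]]'; python3 -c "
from h import *
snap('side','side5.png');snap('scene','scene5.png')
i=cv2.imread('pics/side5.png')[130:310,200:400];j=cv2.imread('pics/scene5.png')[150:330,120:320]
cv2.imwrite('pics/z5.png',np.hstack([cv2.resize(k,(400,360),interpolation=cv2.INTER_CUBIC) for k in(i,j)]))"
```

```text
t: 8.1
tcp_pos: [615.1, -15.8, 18.2]
ee_rot: [0.072, 0.997, -0.0, -0.001]
ft_force: [-7.1, 1.3, 5.6]
finger_gap: 84.9
finger_force: 3.7
```

```bash
for i in 1; do python3 -m handwheel '[[0,0,0,-0.001,0,0,0.085],[0,0,0,0,0,0,0.085]]'; done; python3 -c "
from h import *
print(read_state()['wrist_torque'])"
```

```text
t: 8.4
tcp_pos: [615.1, -15.9, 18.1]
ee_rot: [0.072, 0.997, -0.0, -0.001]
ft_force: [-8.8, 0.6, 6.3]
finger_gap: 85.1
finger_force: 4.7
[0.2631256  1.13957366 0.39819196]
```

```bash
python3 -m handwheel '[[0,0,0,-0.001,0,0,0.085],[0,0,0,0,0,0,0.085]]'; python3 -c "
from h import *
print(read_state()['wrist_torque'])"
```

```text
t: 8.6
tcp_pos: [615.1, -16.0, 18.0]
ee_rot: [0.072, 0.997, -0.0, -0.002]
ft_force: [-15.3, -0.3, 10.1]
finger_gap: 85.1
finger_force: 7.1
[0.47827646 1.68915147 0.62122298]
```

View pics/z5.png

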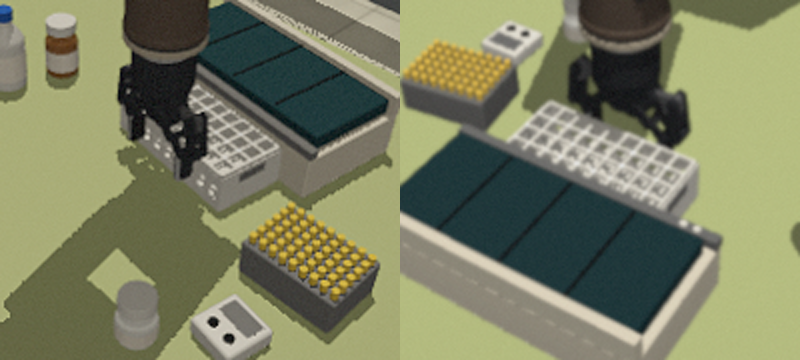

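The tool has stopped on a 15 N push. The resultant lies inside the contact face, so the rack is seated on the loader. Backing off straight, then raising and checking.

```bash
python3 -m handwheel '[[0,0,0,0.003,0,0,0.085],[0,0,0,0.005,0,0,0.085],[0,0,0,0.01,0,0,0.085],[0,0,0,0.03,0,0,0.085],[0,0,0,0.04,0,0,0.085],[0,0,0,0.04,0,0,0.085],[0,0,0,0,0,-0.04,0.085],[0,0,0,0,0,-0.05,0.085],[0,0,0,0,0,-0.05,0.085],[0,0,0,0,0,0,0.085],[0,0,0,0,0,0,0.085]]'; python3 -c "
from h import *
snap('side','side6.png');snap('scene','scene6.png');snap('wrist','wrist6.png')
i=cv2.imread('pics/side6.png')[150:250,235:365];w=cv2.imread('pics/wrist6.png')
cv2.imwrite('pics/z6.png',np.hstack([cv2.resize(k,(400,307),interpolation=cv2.INTER_CUBIC) for k in(i,w)]))"
```

```text
t: 9.7
tcp_pos: [491.3, 2.3, 159.6]
ee_rot: [0.072, 0.997, 0.0, 0.002]
ft_force: [0.1, -0.5, -0.7]
finger_gap: 85.0
finger_force: 0.0
```

View pics/z6.png

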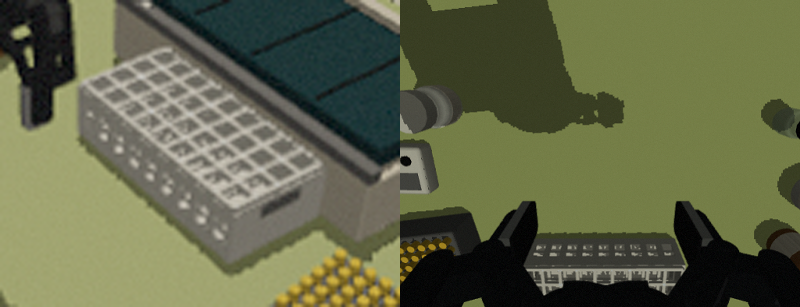

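Crop of the side view: the rack sits against the loader front with no visible gap, near-right top corner at (228,205), and its right end well inside the loader's end. That was my 10th picture, so the flush check will be numeric. I'll put the wrist camera above the seam.

```bash
python3 -c "
from h import *
c=load('wrist6'); print(np.round(c['T_tool_cam'],3).tolist(),np.round(c['pose'],2).tolist(),c['vfov'])
B=load('side6'); z=lambda l:np.array(l)/(400/130)+[235,150]
print(hit(B,z([(80,92),(228,205),(322,165),(175,48)]),54).round(0).tolist())"
```

```text
[[-0.0, -0.948, -0.318, 82.082], [1.0, -0.0, -0.0, -0.335], [0.0, -0.318, 0.948, -128.577], [0.0, 0.0, 0.0, 1.0]] [[0.14, 0.94, 0.31, 408.87], [0.99, -0.14, -0.05, 13.75], [-0.0, 0.32, -0.95, 286.25], [0.0, 0.0, 0.0, 1.0]] 63.80116813595743
[[631.0, 63.0, 54.0], [614.0, -113.0, 54.0], [703.0, -132.0, 54.0], [737.0, 54.0, 54.0]]
```

```bash
python3 -m handwheel '[[0,0,0,0,0,-0.04,0.085],[0,0,0,0,0,-0.04,0.085],[0,0,0,0,0,-0.04,0.085],[0,0,0,-0.04,0,0,0.085],[0,0,0,-0.04,0,0,0.085],[0,0,0,-0.04,0,0,0.085],[0,0,0,-0.04,0,0,0.085],[0,0,0,-0.04,0,0,0.085],[0,0,0,-0.04,0,0,0.085],[0,0,0,-0.04,0,0,0.085],[0,0,0,0,0,0,0.085],[0,0,0,0,0,0,0.085]]'; cat > m3.py <<'E'
from h import *
c=snap('wrist','wrist7.png'); im=c['image'].astype(float)
th=np.radians(-8.25); n=np.array([np.cos(th),np.sin(th)]); t=np.array([-n[1],n[0]])
def prof(z,ys,a,b):
    u=np.arange(a,b,1.)
    P=np.array([[*(np.array([726,-18])+n*k+t*y),z] for y in ys for k in u]); q=proj(c,P).astype(np.float32)
    return u,cv2.remap(c['image'],q[:,0].reshape(len(ys),-1),q[:,1].reshape(len(ys),-1),cv2.INTER_LINEAR).astype(int)
ys=np.arange(-170,171,20)
u,p=prof(54,ys,-30,24)
print('gray at rack-top height, local x',u[::3].astype(int))
for y,r in zip(ys,p): print(int(y),r[::3].mean(1).astype(int).tolist(),'G-R',(r[::3,1]-r[::3,0]).tolist()[:12])
E
python3 m3.py
```

```text
t: 11.05
tcp_pos: [767.6, -38.0, 275.0]
ee_rot: [0.072, 0.997, 0.0, -0.002]
ft_force: [0.2, -0.7, -1.7]
finger_gap: 84.9
finger_force: 0.0
gray at rack-top height, local x [-30 -27 -24 -21 -18 -15 -12  -9  -6  -3   0   3   6   9  12  15  18  21]
-170 [84, 84, 82, 84, 121, 162, 161, 162, 160, 161, 161, 160, 162, 162, 160, 162, 161, 161] G-R [8, 9, 7, 8, 9, 13, 12, 13, 13, 12, 12, 12]
-150 [84, 83, 82, 84, 83, 83, 84, 84, 91, 83, 49, 50, 51, 51, 128, 110, 40, 29] G-R [9, 8, 6, 8, 8, 8, 7, 8, 7, 0, 1, 2]
-130 [84, 83, 85, 82, 83, 82, 84, 83, 81, 76, 50, 50, 53, 52, 77, 112, 21, 15] G-R [8, 8, 8, 8, 7, 8, 7, 7, -1, -2, 1, -1]
-110 [113, 112, 87, 85, 83, 86, 86, 91, 120, 86, 49, 51, 52, 51, 87, 110, 21, 18] G-R [1, 0, 0, 0, -1, 0, 0, -1, 1, -1, -1, 0]
-90 [118, 118, 111, 110, 116, 117, 113, 112, 120, 84, 50, 53, 52, 52, 86, 110, 24, 17] G-R [0, -1, -1, 1, 0, 0, 0, -1, 0, -3, 2, 1]
-70 [120, 121, 123, 118, 119, 121, 119, 119, 119, 83, 50, 53, 50, 53, 95, 110, 18, 29] G-R [-1, 0, -1, 0, -1, -1, -1, 0, -2, -2, 1, 2]
-50 [222, 218, 157, 120, 121, 120, 120, 119, 119, 83, 49, 54, 53, 52, 95, 11
[... 849 characters left out ...]
, 1, 2, 1]
90 [162, 161, 159, 161, 96, 83, 83, 82, 81, 68, 121, 121, 123, 122, 182, 88, 16, 37] G-R [13, 13, 13, 12, 9, 8, 8, 8, -3, -1, 0, 1]
110 [160, 161, 160, 162, 83, 83, 84, 83, 83, 62, 120, 119, 119, 118, 141, 88, 16, 36] G-R [13, 13, 12, 12, 7, 7, 8, 6, -1, -1, 0, 2]
130 [160, 160, 162, 161, 161, 156, 97, 82, 81, 63, 122, 226, 227, 168, 109, 81, 17, 41] G-R [13, 13, 12, 12, 13, 11, 9, 7, -1, -1, 0, -1]
150 [161, 161, 161, 164, 161, 162, 161, 160, 138, 71, 115, 154, 155, 115, 216, 145, 17, 42] G-R [12, 12, 12, 12, 13, 13, 13, 12, 9, 0, 0, 0]
170 [161, 161, 160, 161, 161, 161, 161, 161, 161, 144, 112, 116, 118, 115, 160, 160, 161, 160] G-R [14, 12, 13, 13, 12, 13, 12, 13, 12, 12, 1, 2]
```

```bash
python3 - <<'E'
import re
src=open('m3.py').read().replace("c=snap('wrist','wrist7.png')","c=load('wrist7');c['image']=cv2.imread('pics/wrist7.png')[:,:,::-1].copy()").split("ys=np")[0]
exec(src)
ys=np.r_[-126:-110:2,-100:70:20,66:86:2]
u,p=prof(54,ys,-12,2)
for y,r in zip(ys,p): print(int(y),r.mean(1).astype(int).tolist())
E
```

```text
-126 [83, 81, 81, 83, 83, 82, 81, 79, 81, 76, 61, 49, 49, 52]
-124 [84, 84, 83, 83, 82, 81, 80, 82, 82, 77, 61, 49, 49, 51]
-122 [83, 84, 83, 82, 83, 81, 80, 82, 83, 75, 60, 49, 49, 51]
-120 [82, 82, 83, 84, 82, 82, 80, 81, 83, 78, 62, 50, 49, 52]
-118 [83, 84, 84, 84, 83, 81, 80, 81, 82, 78, 62, 47, 47, 51]
-116 [92, 91, 93, 95, 92, 90, 89, 90, 90, 81, 63, 50, 48, 51]
-114 [117, 116, 116, 118, 119, 118, 120, 119, 110, 92, 65, 50, 49, 52]
-112 [116, 116, 118, 119, 121, 121, 116, 120, 110, 88, 62, 49, 49, 52]
-100 [103, 102, 107, 111, 117, 120, 118, 119, 105, 85, 64, 50, 50, 53]
-80 [118, 116, 116, 115, 116, 120, 117, 120, 106, 83, 59, 48, 49, 53]
-60 [118, 116, 116, 116, 116, 117, 122, 120, 108, 85, 61, 49, 50, 52]
-40 [117, 115, 115, 111, 114, 120, 119, 122, 107, 80, 60, 64, 78, 85]
-20 [119, 117, 116, 116, 119, 121, 120, 120, 103, 75, 55, 50, 52, 52]
0 [119, 119, 122, 144, 197, 180, 123, 119, 104, 77, 73, 94, 113, 117]
20 [119, 117, 122, 145, 198, 182, 125, 119, 104, 73, 70, 93, 112, 119]
40 [121, 115, 119, 138, 196, 182, 124, 118, 104, 72, 78, 105, 118, 119]
60 [186, 183, 184, 197, 215, 186, 124, 119, 102, 68, 78, 107, 121, 120]
66 [118, 116, 121, 144, 198, 185, 123, 119, 101, 67, 76, 106, 120, 122]
68 [93, 99, 119, 153, 166, 147, 122, 116, 98, 68, 76, 105, 120, 121]
70 [83, 94, 117, 150, 144, 120, 118, 115, 95, 67, 76, 106, 121, 121]
72 [107, 107, 119, 146, 145, 120, 120, 115, 95, 66, 77, 107, 120, 121]
74 [74, 76, 89, 140, 198, 193, 147, 119, 97, 66, 76, 107, 122, 121]
76 [74, 74, 86, 139, 205, 227, 189, 125, 96, 67, 76, 108, 123, 122]
78 [197, 201, 206, 210, 220, 204, 154, 120, 96, 67, 77, 107, 121, 121]
80 [228, 228, 228, 228, 223, 186, 125, 117, 97, 67, 75, 105, 120, 121]
82 [186, 187, 190, 187, 164, 130, 108, 104, 91, 65, 76, 106, 120, 121]
84 [80, 83, 88, 88, 85, 82, 82, 81, 78, 63, 77, 106, 120, 121]
```

The rack edge meets the loader edge at the same local x, to within 1 mm, along its whole length. It spans local y from -116 to +83, inside the loader's ±160, so it is flush. Withdrawing the hand and handing in.

```bash
python3 -m handwheel '[[0,0,0,0.04,0,0,0.085],[0,0,0,0.04,0,0,0.085],[0,0,0,0.04,0,0,0.085],[0,0,0,0.04,0,0,0.085],[0,0,0,0.04,0,0,0.085],[0,0,0,0.04,0,0,0.085],[0,0,0,0.04,0,0,0.085],[0,0,0,0,0,0,0.085],[0,0,0,0,0,0,0.085],[0,0,0,0,0,0,0.085]]' && python3 -c "
from h import *
print(hand_in())"
```

```text
t: 12.1
tcp_pos: [491.1, 2.2, 278.6]
ee_rot: [0.072, 0.997, -0.0, 0.0]
ft_force: [0.7, -0.0, 0.2]
finger_gap: 84.8
finger_force: 0.0
the job is handed in; nothing more can be done
None
```

The rack stands upright, holes on top, with its long side flush (within about 1 mm) against the loader front and inside both ends. I saw no bystander move, the hand is clear, and the job was handed in at about 12 s; no verdict came back.

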